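Hold a reference cell in the light path

TASK

Slide the orange shutter grip on top of the transmission meter's lamp head away from the robot, fully to its open end stop. Then take the green-capped reference cell out of the foam stand, gripping it by its two frosted faces only (never by the clear faces or the cap), and hold it upright in the light path, about midway between the lamp head and the sensor head, with its clear faces square to the light and the light passing through the middle of the cell. Do not let it touch the meter, leave everything else where it stands, and finish while still holding the cell there for the reading.

Things in the scene. Friction and masses are not known exactly. Their poses are not given: they have to be found in the camera images.
- meter: Transmission meter, fixed; base 120 x 290 x 20 mm (x, y, z); origin: centre of its underside; z up. Light runs along its y axis. Two white heads on it, 110 mm wide in x, tops 120 mm above the bench: lamp head y -145 to -45 mm (shutter blade to -37), sensor head y 52 to 140 mm. The sample gap between them is open above and on both x sides; its floor is the base's top, 20 mm up.
- light_path (a point): Middle of the light path in the meter's sample gap: on the light axis, midway between the heads, 75 mm above the bench, at (0, 10, 75) mm in the meter's frame; axes as the meter's. The light is a beam 5 mm across along the y axis, from the round port of the lamp head (-y) to the dark round port of the sensor head (+y).
- shutter (a joint): Shutter slide, m: 0 = shut (steel blade covers the lamp port), 0.036 = fully open, at its end stop. It grows as the grip moves along the meter's own +x axis, that is away from the robot (from the black dot to the bright dot on the head's top). Starts shut or up to 10 mm open, needs about 3 N to slide, stays where it is left.
- shutter_grip (a point): Centre of the orange shutter grip, moving with the slide; axes as the meter's. An upright block 20 mm (x, along its travel) x 14 mm (y) x 26 mm tall on top of the lamp head near the sample gap; its centre is 139 mm above the bench, 19 mm above the head's top. Free on all sides, but for a bridge 10 mm wide and 6 mm high from its foot along +y to the blade.
- stand: White foam cell stand, fixed, 90 x 250 x 30 mm (x, y, z). Origin: centre of its underside. Three round wells, 40 mm across, 15 mm deep (floor 15 mm above the bench), in a row along its y axis at y = -85, 0 and 85 mm. One cell stands loosely in each, turned any way.
- ref_cell: Reference cell to be used: solid green-tinted glass with a GREEN cap; 25 x 25 x 60 mm tall plus a round cap 19 mm across, 8 mm high; 0.1 kg. Origin: centre of its underside; z up. Its +y and -y faces (25 mm apart) are FROSTED, whitish: grip these. Its +x and -x faces are CLEAR: fingers off, the light passes along its x axis. Starts in a well of the stand, the upper 45 mm of the glass standing out.
- ref_cell_mid (a point): The middle of the reference cell, 30 mm above its underside; axes as the cell's.
- cell_a: Another cell of the same shape and size, pale glass with a BLACK cap, in the stand; to be left alone. Origin: centre of its underside.
- cell_b: Another cell of the same shape and size, amber glass with a BLACK cap, in the stand; to be left alone. Origin: centre of its underside.
- beaker: Small empty glass beaker, 56 mm across, 70 mm high; to be left alone. Origin: centre of its underside.
- vial_a: Round capped glass vial, 25 mm across, 68 mm high; to be left alone. Origin: centre of its underside.
- vial_b: Round capped glass vial, 25 mm across, 68 mm high; to be left alone. Origin: centre of its underside.
- jar: Amber glass jar with black lid, 60 mm across, 90 mm high; to be left alone. Origin: centre of its underside.
- buffer: White plastic bottle with blue cap, 52 mm across, 130 mm high; to be left alone. Origin: centre of its underside.

How it is judged:
By the outcome, as a careful person would: the job done as asked, in the order asked, and still so for the second after the job is handed in, while the arm keeps its last pose, push and grip.
It also fails if it takes over 58 s, if anything falls off the work surface, if the arm or the gripper's body presses on something with over 40 N, if the wrist force passes 120 N, or if a joint passes its speed limit or range.

ROBOT

A 6-joint arm with a two-finger parallel gripper is mounted at the origin on the work surface. World frame = base frame: x ahead of the robot, y to its left, z up, the work surface at z = 0. Lengths are in m, angles in rad, forces in N, time in s.
With the tool pointing down it reaches from about 0.35 to 0.975 m from the base axis. Payload 4.9 kg.
Tool frame: the origin (TCP) lies at the very end of the fingers, on their centre line; the grasp point (between the pads) lies 19 mm behind it; z points along the fingers, y is the direction in which the jaws open and shut (so a half turn about z gives the same grasp; the last joint's range is limited). The gripper opens to 85 mm and grips with 20 to 120 N. Pads are 22 mm wide; open, the fingers measure 114 mm over their backs; the gripper's body (76 mm by 85 mm) begins 54 mm behind the grasp point. The pads swing forward as they close: fully open they stand 13 mm farther back than shut.
Start: joints at [0.997, 0.053, 1.613, -0, 1.476, -0.119], TCP at [0.275, 0.561, 0.231] pointing down, gripper open.
Joint ranges: [-3.01, 3.01], [-1.01, 2.22], [0.06, 2.58], [-1.02, 4.17], [0.09, 2.62], [-3.14, 3.14]. Speed limits (rad/s): [2.57, 2.57, 3.14, 3.14, 3.14, 3.14].

INTERFACE

Orientations are given as a unit quaternion [w, x, y, z].
In Python, from plant import monitor, eyes, manip gives the robot as it stands.
- The arm moves only by the tool step_arm, never from a script. Its argument "motion" is a list of rows, each a list of 7 numbers: the shift along the world's x, y, z scaled (see below), then the turn, a rotation vector about the world's x, y, z scaled (see below), then the closure in counts, from 0 (fully open) to 255 (shut). In form: [[x, y, z, ax, ay, az, grip], ...]. A call has 1 to 10 rows; each row is the pose to reach, as a shift and turn from the pose commanded when the call began; what a row does not reach only later rows make up. The controller multiplies each number of a shift by 0.5 m and each number of a turn by 1.5 rad. A row lasts 1/10 s, in which the tool goes at most 50 mm and 8.59 degrees, less where a joint would pass 70% of its speed; a pose out of reach is approached as far as the arm can. A call with a number of a shift or a turn outside -1 to 1 is refused whole. A call with a gripper value outside its range is refused whole. The fingers move at their own pace and stop on an object; the grip force is fixed at half the most. Time passes only in rows, so rows that repeat a pose let the fingers close. It gives the time, the measured TCP pose, the force and the opening at its end, in the units of the state.
- monitor.state(): the state, without advancing time (a new reading comes with each control period).
- eyes.grab_frame(name): name is "scene" or "top" or "wrist"; returns a dict with "pixels" (400x640x3 uint8, red, green, blue), "mtx" (3x3 intrinsics, pixels), "dist" ([k1, k2, p1, p2, k3] as OpenCV has them; the pictures are not rectified), "rvec" (rotation vector, rad) and "tvec" (3), from world to camera coordinates, as OpenCV has them; the wrist camera has in their place "hand_eye" (4x4, takes a point from camera to tool coordinates, whose origin is the TCP and whose axes are the flange's). Camera axes: x right, y down, z forward; pixel columns grow to the right and rows downward; lengths in m; the calibration is good to about 2 mm. A picture is of the moment at which its call begins: read the wrist's pose just before it. There is no depth.
- manip.job_done(): hands the job in, once; it reports no verdict.
Trained networks look in the newest picture that a camera, given by its name, has taken for a name from the list of things; names that differ only in an ending like _2 or _b are one class to them, and where a whole thing is asked for, a point or a joint stands for the part that bears it (a point fixed in the world has none). Each returns a list of dicts, best first, with "p" (0 to 1); they miss things now and then, are a little off and sometimes report something else, mostly with a low value. They report only what shows in the picture. A call takes as long as a camera call.
- eyes.look_for(name, camera): "box" ([centre column, centre row, width, height] in pixels, round what is visible of it).
- eyes.pinpoint(name, camera): "uv" ([column, row] in pixels: a listed point, or the origin of a listed thing).
The state is a dict: "time": time; "joint_pos": joint angles; "joint_vel": joint speeds; "joint_efforts": joint torques, N m; "tool_pos": TCP position; "tool_rot": TCP orientation; "contact_force": force on the tool from outside, world axes, zero at the start; "ft_torque": the same for the moment, N m; "gripper_width": opening from 0.0 (shut) to 1.0 (fully open).
Only numpy, scipy, OpenCV 4.12 (cv2) and the standard library are available. Lean on these libraries where they do the work, as an engineer would, in place of code of your own. Each camera call takes 0.05 s, during which the arm holds its last target.

## Working session

There is one attempt and no reset: what is moved stays moved. The work goes in short steps, Python scripts to look and compute and a tool call to move; the robot and the scene stay as the last step left them, time stands still between calls to the robot, and variables do not carry over. Pictures are saved under pics/ and viewed, and the job is handed in when it is done.

Besides the shell and the picture viewer there is one more tool, called after "Emit:" as name([rows], argument=value, ...), one row to a line, values as JSON. step_arm: Moves the arm, as the interface text tells. Its arguments: {"type":"object","properties":{"motion":{"type":"array","items":{"type":"array","items":{"type":"number"}}}},"required":["motion"]}

```bash
ls; mkdir -p pics; cat > h.py <<'E'
import numpy as np,cv2
from plant import monitor,eyes,manip
from scipy.spatial.transform import Rotation as R
def cam(f):
    if 'hand_eye' in f:
        s=f['state'];T=np.eye(4);q=s['tool_rot'];T[:3,:3]=R.from_quat([q[1],q[2],q[3],q[0]]).as_matrix();T[:3,3]=s['tool_pos']
        T=T@np.array(f['hand_eye']);Rm=T[:3,:3].T;return Rm,-Rm@T[:3,3]
    return cv2.Rodrigues(np.array(f['rvec'],float))[0],np.array(f['tvec'],float).ravel()
def grab(n):
    s=monitor.state();f=eyes.grab_frame(n);f['state']=s;return f
def ray(f,uv):
    Rm,t=cam(f);p=cv2.undistortPoints(np.array([[uv]],float),np.array(f['mtx']),np.array(f['dist'])).ravel()
    d=Rm.T@np.array([p[0],p[1],1]);return -Rm.T@t,d/np.linalg.norm(d)
def atz(f,uv,z):
    c,d=ray(f,uv);return c+d*(z-c[2])/d[2]
def proj(f,P):
    Rm,t=cam(f);return cv2.projectPoints(np.array(P,float).reshape(-1,3),cv2.Rodrigues(Rm)[0],t,np.array(f['mtx']),np.array(f['dist']))[0].reshape(-1,2)
def tri(rs):
    A=0;b=0
    for c,d in rs:
        M=np.eye(3)-np.outer(d,d);A=A+M;b=b+M@c
    return np.linalg.solve(A,b)
def save(f,n,s=1):
    im=cv2.cvtColor(np.array(f['pixels']),cv2.COLOR_RGB2BGR);cv2.imwrite('pics/'+n,im)
E
python3 - <<'E'
from h import *
s=monitor.state();print(s)
for c in ['scene','top']:
    f=grab(c);save(f,c+'0.png')
    for n,z in [('meter',0),('light_path',.075),('shutter_grip',.139),('stand',0),('ref_cell',.015),('ref_cell_mid',.045),('cell_a',.015),('beaker',0),('vial_a',0),('jar',0),('buffer',0)]:
        print(c,n,[(np.round(r['uv'],1).tolist(),round(r['p'],2),atz(f,r['uv'],z)[:2].round(4).tolist()) for r in eyes.pinpoint(n,c)[:3]])
    print(cam(f)[0].T@-cam(f)[1])
E
```

```text
pics
{'time': 0.0, 'joint_pos': array([ 9.97018940e-01,  5.33982327e-02,  1.61430151e+00, -2.06886777e-05,
        1.47598103e+00, -1.19019498e-01]), 'joint_vel': array([-6.86848639e-04,  2.30770609e-04, -1.62830076e-03, -3.50486649e-05,
       -5.56672606e-04,  7.79007489e-04]), 'joint_efforts': array([-1.42253306e-03, -3.93701863e+01, -3.70166302e+01, -1.82807971e-04,
        7.10061882e-03,  3.14118302e-05]), 'tool_pos': array([0.27420375, 0.56094577, 0.23003287]), 'tool_rot': array([-3.44786067e-04,  2.25423622e-01,  9.74260284e-01, -9.85540390e-04]), 'contact_force': array([-0.2928562 , -0.23467435, -0.66443535]), 'ft_torque': array([ 0.04887811, -0.00865635, -0.01015714]), 'gripper_width': 0.9984196715853276}
scene meter [([392.0, 225.3], 0.81, [0.504, 0.1791])]
scene light_path [([401.1, 216.6], 0.82, [0.5072, 0.1978])]
scene shutter_grip [([378.4, 186.0], 0.75, [0.5132, 0.126])]
scene stand [([275.3, 119.7], 0.78, [0.4706, -0.2706])]
scene ref_cell [([272.5, 117.4], 0.7, [0.4778, -0.2724])]
scene ref_cell_mid [([270.5, 108.7], 0.72, [0.4757, -0.2785])]
scene cell_a [([291.3, 
[... 406 characters left out ...]
[261.6, 234.8], 0.78, [0.5132, 0.2088]), ([291.7, 229.1], 0.33, [0.5284, 0.1263])]
top shutter_grip [([286.6, 230.1], 0.39, [0.5236, 0.1343])]
top stand [([430.4, 248.6], 0.89, [0.4709, -0.2723])]
top ref_cell [([429.7, 247.2], 0.45, [0.4752, -0.2664])]
top ref_cell_mid [([435.1, 245.9], 0.52, [0.479, -0.2742])]
top cell_a [([461.7, 254.8], 0.57, [0.4521, -0.3596]), ([403.3, 243.7], 0.55, [0.4861, -0.19])]
top beaker [([245.7, 157.2], 0.66, [0.746, 0.2705])]
top vial_a [([397.8, 161.6], 0.43, [0.7293, -0.1832]), ([352.1, 147.8], 0.42, [0.7719, -0.0475])]
top jar [([435.5, 166.4], 0.62, [0.7143, -0.296])]
top buffer [([193.1, 189.0], 0.81, [0.6514, 0.4272])]
[0.48920859 0.03630123 1.1898167 ]
```

```bash
python3 - <<'E'
import cv2
a=cv2.imread('pics/scene0.png');b=cv2.imread('pics/top0.png')
cv2.imwrite('pics/s0b.png',cv2.resize(a[60:360,180:480],None,fx=2,fy=2,interpolation=cv2.INTER_CUBIC))
cv2.imwrite('pics/t0b.png',cv2.resize(b[120:320,170:490],None,fx=2.5,fy=2.5,interpolation=cv2.INTER_CUBIC))
E
```

```text
(no output)
```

View pics/s0b.png

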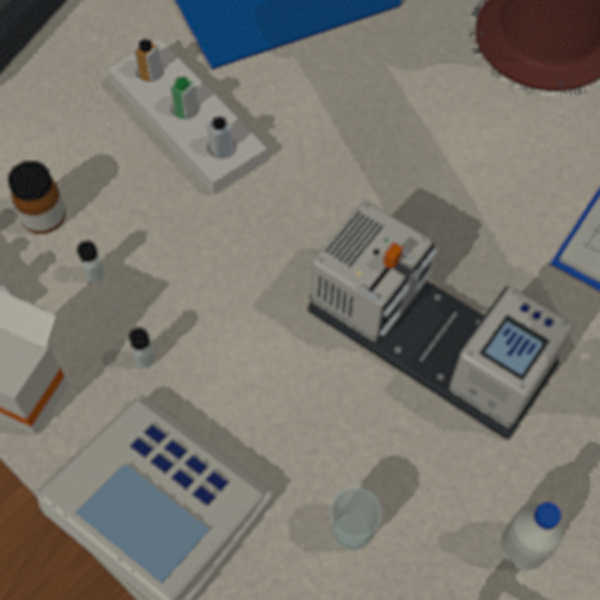

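View pics/t0b.png

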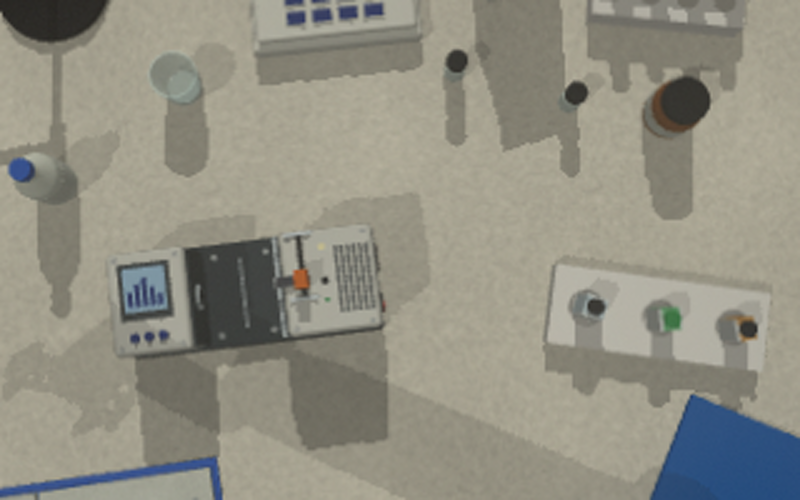

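```bash
python3 - <<'E'
from h import *
f=grab('wrist');save(f,'w0.png');print(np.round(f['hand_eye'],3),np.round(f['mtx']),f['dist'])
print(cam(f)[0].T.round(3))
E
```

```text
[[-0.    -0.955 -0.298  0.076]
 [ 1.    -0.     0.     0.   ]
 [-0.    -0.298  0.955 -0.142]
 [ 0.     0.     0.     1.   ]] [[300.   0. 318.]
 [  0. 300. 206.]
 [  0.   0.   1.]] [-0.02245332  0.          0.          0.          0.        ]
[[ 0.44   0.857  0.268]
 [ 0.898 -0.42  -0.131]
 [ 0.     0.298 -0.955]]
```

View pics/w0.png

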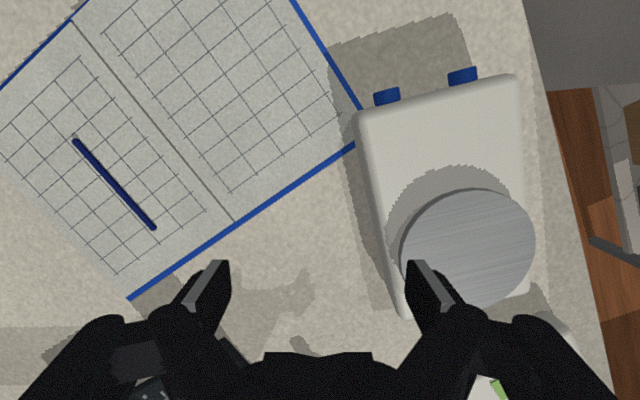

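Emit:
step_arm([
  [0,0,0.2,0,0,0,0],
  [0.46,-0.82,0.24,0,0,-0.665,0],
  [0.46,-0.82,0.24,0,0,-0.665,0],
  [0.46,-0.82,0.24,0,0,-0.665,0],
  [0.46,-0.82,0.24,0,0,-0.665,0],
  [0.46,-0.82,0.24,0,0,-0.665,0],
  [0.46,-0.82,0.24,0,0,-0.665,0],
  [0.46,-0.82,0.24,0,0,-0.665,0],
  [0.46,-0.82,0.24,0,0,-0.665,0],
  [0.46,-0.82,0.24,0,0,-0.665,0],
])

```text
time: 2.25
tool_pos: [0.4929, 0.1714, 0.3482]
tool_rot: [0.0, 0.664, 0.748, 0.0]
contact_force: [1.5, 0.1, -0.1]
gripper_width: 1.001
```

Emit:
step_arm([
  [0,0,0,0,0,0,200],
  [0,0,0,0,0,0,200],
  [0,0,0,0,0,0,200],
  [0,0,0,0,0,0,200],
])

```text
time: 2.65
tool_pos: [0.4916, 0.1745, 0.3473]
tool_rot: [-0.0, 0.663, 0.748, -0.0]
contact_force: [0.0, 0.7, 0.7]
gripper_width: 0.329
```

```bash
python3 - <<'E'
from h import *
f=grab('wrist');save(f,'w1.png');print(f['state'])
for n,z in [('meter',0),('light_path',.075),('shutter_grip',.139)]:
        print(n,[(np.round(r['uv'],1).tolist(),round(r['p'],2),atz(f,r['uv'],z)[:2].round(4).tolist()) for r in eyes.pinpoint(n,'wrist')[:3]])
np.save('w1.npy',f,allow_pickle=True)
E
```

```text
{'time': 2.65, 'joint_pos': array([ 1.98246558e-01, -2.37514597e-01,  1.69426815e+00,  2.38114496e-04,
        1.68536948e+00,  7.75095928e-02]), 'joint_vel': array([ 5.44316014e-03, -8.01394104e-04, -2.72562571e-04, -1.08115278e-03,
       -1.21611884e-05, -1.11250168e-03]), 'joint_efforts': array([-4.46049208e-01, -2.78326768e+01, -3.82859051e+01, -1.65142422e-02,
       -2.08707599e-03,  2.53504964e-03]), 'tool_pos': array([0.49161317, 0.1745076 , 0.34725486]), 'tool_rot': array([-2.54302550e-04,  6.63147466e-01,  7.48488713e-01, -1.40161562e-04]), 'contact_force': array([0.01139086, 0.73981953, 0.71085208]), 'ft_torque': array([ 0.04021228,  0.0171533 , -0.00014448]), 'gripper_width': 0.32875870291940373}
meter [([327.7, 151.9], 0.65, [0.5058, 0.1924])]
light_path [([330.5, 153.6], 0.59, [0.5063, 0.1994])]
shutter_grip [([332.6, 220.6], 0.64, [0.5161, 0.1255])]
```

View pics/w1.png

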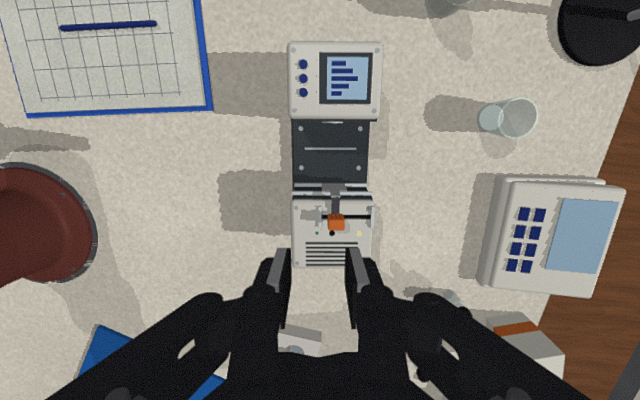

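```bash
python3 - <<'E'
import cv2
a=cv2.imread('pics/w1.png')
cv2.imwrite('pics/w1b.png',cv2.resize(a[30:150,270:430],None,fx=5,fy=5,interpolation=cv2.INTER_CUBIC))
cv2.imwrite('pics/w1c.png',cv2.resize(a[165:285,270:430],None,fx=5,fy=5,interpolation=cv2.INTER_CUBIC))
E
```

```text
(no output)
```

View pics/w1b.png

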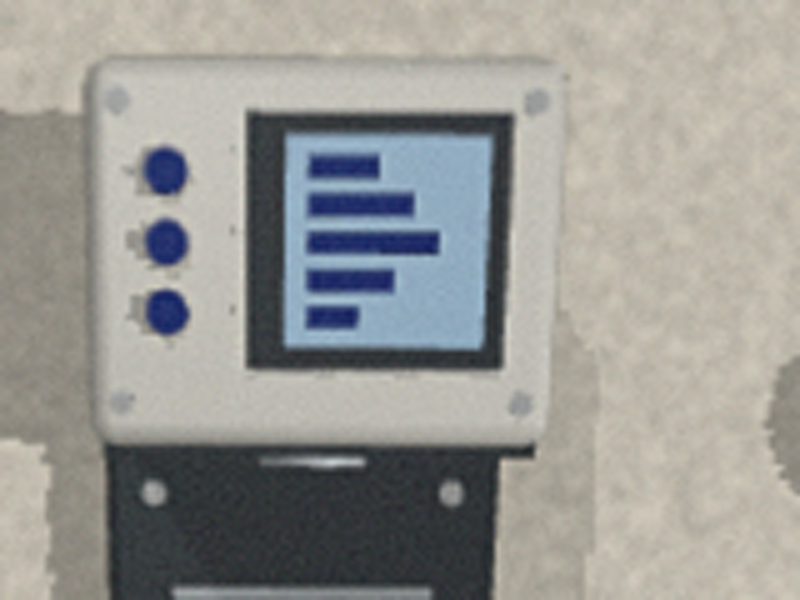

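View pics/w1c.png

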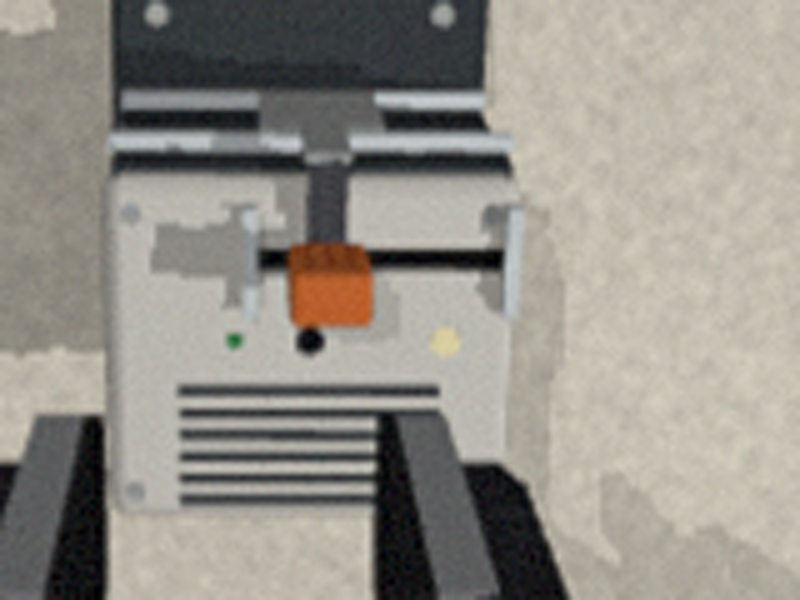

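```bash
cat > fit.py <<'E'
from h import *
f=np.load('w1.npy',allow_pickle=True).item()
uv=[(288,41.6),(383.4,42.5),(290.3,118.5),(379.4,118.5),(292.5,267.4),(292,200)]
m=np.array([(-55,140),(55,140),(-55,52),(55,52),(-55,-145),(-55,-45)])/1000
w=np.array([atz(f,u,.12)[:2] for u in uv])
mc=m.mean(0);wc=w.mean(0)
H=(m-mc).T@(w-wc);a=np.arctan2(H[0,1]-H[1,0],H[0,0]+H[1,1])
Rz=np.array([[np.cos(a),-np.sin(a)],[np.sin(a),np.cos(a)]]);t=wc-Rz@mc
if __name__=='__main__':
    print('yaw',np.degrees(a),'t',t,'lp',Rz@[0,.01]+t)
    print((((w-t)@Rz)-m)*1000)
    # grip: orange top face front edge + bottom
    for z,u in [(.152,(270+290/5,165+243/5)),(.152,(270+372/5,165+247/5)),(.152,(270+290/5,165+325/5)),(.152,(270+372/5,165+325/5)),(.12,(270+310/5,165+341/5)),(.12,(270+446/5,165+342/5)),(.12,(270+255/5,165+260/5)),(.14,(270+245/5,165+210/5)),(.14,(270+255/5,165+210/5)),(.14,(270+507/5,165+210/5)),(.14,(270+521/5,165+205/5))]:
        print(z,((atz(f,u,z)[:2]-t)@Rz*1000).round(1))
    for c in ['top','scene']:
        g=eyes.grab_frame(c)
        for n in ['shutter_grip','light_path','meter']:
            for r in eyes.pinpoint(n,c)[:2]:print(c,n,r['p'],((atz(g,r['uv'],dict(shutter_grip=.139,light_path=.075,meter=0)[n])[:2]-t)@Rz*1000).round(1))
    q=f['state']['tool_rot'];print('tool y',R.from_quat([q[1],q[2],q[3],q[0]]).as_matrix()[:,1])
E
python3 fit.py
```

```text
yaw 6.950717676516742 t [0.51007135 0.19238568] lp [0.50886119 0.20231218]
[[ 1.62895304 -2.99872091]
 [-2.42114621 -3.82814897]
 [ 2.02837535  2.66145795]
 [-2.28664109  2.64522286]
 [-0.41485641  2.3934775 ]
 [ 1.46531533 -0.87328843]]
0.152 [ -8.4 -53.5]
0.152 [ 11.1 -54.5]
0.152 [ -8.2 -74.4]
0.152 [ 11.6 -74.5]
0.12 [ -1.6 -91.8]
0.12 [ 34.5 -92.2]
0.12 [-16.3 -69. ]
0.14 [-19. -49.]
0.14 [-16.6 -49. ]
0.14 [ 45.1 -49.1]
0.14 [ 48.4 -47.8]
top shutter_grip 0.59 [  8.4 -61.9]
top light_path 0.8 [-4.6 13.4]
top meter 0.82 [-6.1 -6.2]
scene shutter_grip 0.53 [-10.7 -66.5]
scene shutter_grip 0.17 [64.6 16.4]
scene light_path 0.93 [1.7 0.8]
scene meter 0.55 [-2.7  2.7]
tool y [ 9.92716716e-01  1.20470837e-01 -5.47098877e-04]
```

Emit:
step_arm([
  [-0.022,-0.106,-0.1,0,0,0,255],
  [-0.022,-0.106,-0.2,0,0,0,255],
  [-0.022,-0.106,-0.294,0,0,0,255],
  [-0.022,-0.106,-0.294,0,0,0,255],
  [-0.022,-0.106,-0.294,0,0,0,255],
  [-0.022,-0.106,-0.294,0,0,0,255],
])

```text
time: 3.85
tool_pos: [0.4826, 0.1206, 0.203]
tool_rot: [0.001, 0.664, 0.748, 0.001]
contact_force: [0.2, -0.3, 0.8]
gripper_width: -0.005
```

```bash
python3 - <<'E'
from h import *
f=grab('wrist');save(f,'w2.png');print(f['state']['tool_pos'],f['state']['gripper_width'])
np.save('w2.npy',f,allow_pickle=True)
g=grab('scene');im=np.array(g['pixels'])[140:290,310:510]
cv2.imwrite('pics/s2.png',cv2.resize(cv2.cvtColor(im,cv2.COLOR_RGB2BGR),None,fx=4,fy=4,interpolation=cv2.INTER_CUBIC))
E
```

```text
[0.48263905 0.1206282  0.2030238 ] -0.005491154016398374
```

View pics/w2.png

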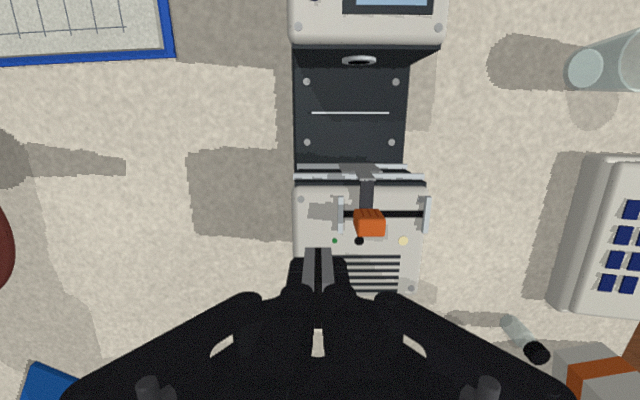

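View pics/s2.png

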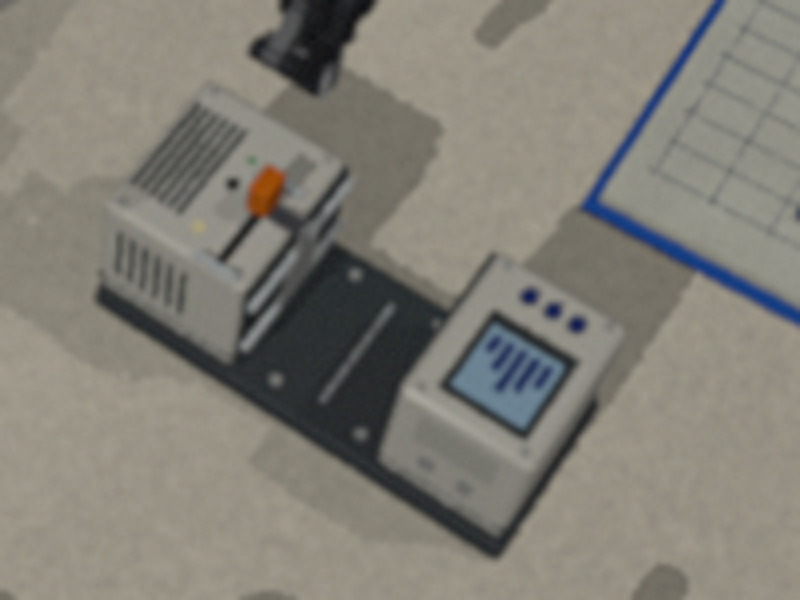

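Emit:
step_arm([
  [0,0,-0.06,0,0,0,255],
  [0,0,-0.116,0,0,0,255],
  [0,0,-0.116,0,0,0,255],
  [0,0,-0.116,0,0,0,255],
  [0,0,-0.116,0,0,0,255],
])

```text
time: 4.45
tool_pos: [0.4831, 0.1206, 0.1455]
tool_rot: [0.002, 0.664, 0.748, 0.002]
contact_force: [0.1, 0.6, 0.3]
gripper_width: -0.0
```

```bash
python3 - <<'E'
from h import *
f=grab('wrist');save(f,'w3.png');print(f['state']['tool_pos'],f['state']['contact_force'])
np.save('w3.npy',f,allow_pickle=True)
E
```

```text
[0.48307536 0.12057313 0.14551511] [0.0660173  0.57202346 0.26550792]
```

View pics/w3.png

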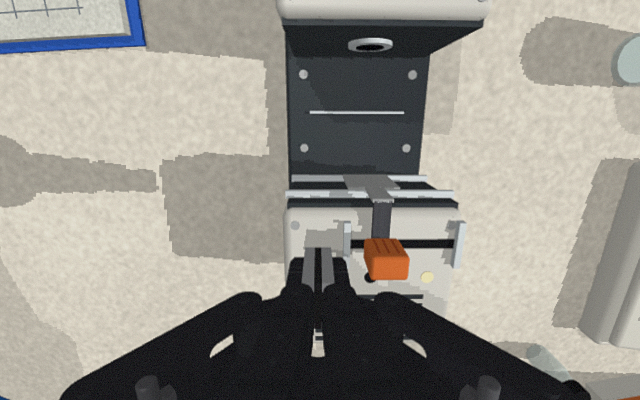

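Emit:
step_arm([
  [0.01,0.001,0,0,0,0,255],
  [0.02,0.002,0,0,0,0,255],
  [0.03,0.004,0,0,0,0,255],
  [0.04,0.005,0,0,0,0,255],
  [0.05,0.006,0,0,0,0,255],
  [0.06,0.007,0,0,0,0,255],
  [0.07,0.008,0,0,0,0,255],
  [0.08,0.01,0,0,0,0,255],
])

```text
time: 5.3
tool_pos: [0.5219, 0.1253, 0.1429]
tool_rot: [0.0, 0.664, 0.748, 0.0]
contact_force: [-2.0, -0.4, 3.7]
gripper_width: -0.002
```

Emit:
step_arm([
  [0.003,0.0,0,0,0,0,255],
  [0.006,0.001,0,0,0,0,255],
  [0.008,0.001,0,0,0,0,255],
  [0.008,0.001,0,0,0,0,255],
])

```text
time: 5.7
tool_pos: [0.5255, 0.1257, 0.1426]
tool_rot: [0.0, 0.664, 0.748, 0.0]
contact_force: [-1.5, -0.3, 2.0]
gripper_width: 0.001
```

```bash
python3 - <<'E'
from h import *
f=grab('wrist');save(f,'w4.png');print(f['state']['tool_pos'],f['state']['contact_force'])
np.save('w4.npy',f,allow_pickle=True)
E
```

```text
[0.52545734 0.12569581 0.14259278] [-1.50667628 -0.2908356   2.01955608]
```

View pics/w4.png

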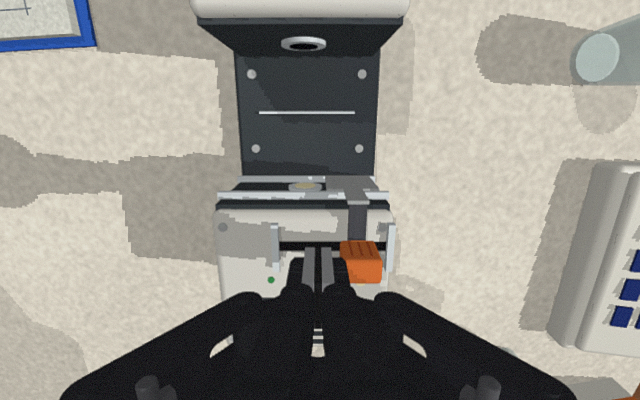

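Emit:
step_arm([
  [0.003,0.0,0.002,0,0,0,255],
  [0.006,0.001,0.002,0,0,0,255],
  [0.008,0.001,0.002,0,0,0,255],
  [0.008,0.001,0.002,0,0,0,255],
])

```text
time: 6.15
tool_pos: [0.5289, 0.1262, 0.1429]
tool_rot: [-0.0, 0.664, 0.748, -0.0]
contact_force: [-2.7, 0.1, -0.5]
gripper_width: 0.001
```

Emit:
step_arm([
  [0.003,0.0,0,0,0,0,255],
  [0.006,0.001,0,0,0,0,255],
  [0.006,0.001,0,0,0,0,255],
])

```text
time: 6.45
tool_pos: [0.5303, 0.1264, 0.1428]
tool_rot: [-0.002, 0.664, 0.748, -0.003]
contact_force: [-8.9, -2.6, 2.3]
gripper_width: 0.004
```

Emit:
step_arm([
  [0.002,0.0,0,0,0,0,255],
  [0.004,0.0,0,0,0,0,255],
  [0.004,0.0,0,0,0,0,255],
])

```text
time: 6.75
tool_pos: [0.5306, 0.1264, 0.1427]
tool_rot: [-0.004, 0.664, 0.748, -0.004]
contact_force: [-15.0, -3.8, 6.7]
gripper_width: 0.001
```

```bash
python3 - <<'E'
from h import *
f=grab('wrist');save(f,'w5.png');print(f['state']['tool_pos'],f['state']['contact_force'])
np.save('w5.npy',f,allow_pickle=True)
im=cv2.imread('pics/w5.png')[150:300,200:400];cv2.imwrite('pics/w5b.png',cv2.resize(im,None,fx=4,fy=4,interpolation=cv2.INTER_CUBIC))
E
```

```text
[0.53059318 0.12640907 0.14270528] [-14.98968903  -3.80686866   6.72963423]
```

View pics/w5b.png

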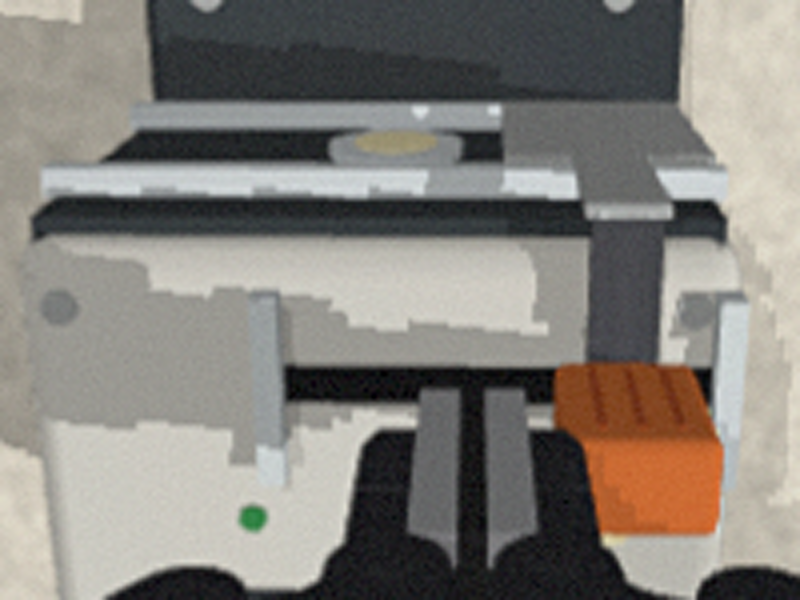

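Emit:
step_arm([
  [-0.02,-0.002,0,0,0,0,255],
  [-0.03,-0.003,0,0,0,0,255],
  [-0.03,-0.003,0.1,0,0,0,255],
  [-0.03,-0.003,0.2,0,0,0,255],
  [-0.11,-0.79,0.2,0,0,0,150],
  [-0.11,-0.79,0.2,0,0,0,60],
  [-0.11,-0.79,0.2,0,0,0,60],
  [-0.11,-0.79,0.2,0,0,0,60],
  [-0.11,-0.79,0.2,0,0,0,60],
  [-0.11,-0.79,0.2,0,0,0,60],
])

```text
time: 7.8
tool_pos: [0.4891, -0.1754, 0.2445]
tool_rot: [0.002, 0.664, 0.748, 0.001]
contact_force: [0.4, 0.1, 1.0]
gripper_width: 0.769
```

Emit:
step_arm([
  [-0.028,-0.17,-0.11,0,0,0,60],
  [-0.028,-0.17,-0.11,0,0,0,60],
  [-0.028,-0.17,-0.11,0,0,0,60],
  [-0.028,-0.17,-0.11,0,0,0,60],
  [-0.028,-0.17,-0.11,0,0,0,60],
])

```text
time: 8.3
tool_pos: [0.4758, -0.258, 0.1898]
tool_rot: [0.001, 0.664, 0.748, 0.0]
contact_force: [0.6, -0.9, 0.5]
gripper_width: 0.766
```

```bash
python3 - <<'E'
from h import *
f=grab('wrist');save(f,'w6.png');print(f['state']['tool_pos'],f['state']['joint_pos'])
np.save('w6.npy',f,allow_pickle=True)
for n,z in [('stand',0),('ref_cell',.015),('ref_cell_mid',.045),('cell_a',.015),('shutter_grip',.139)]:
        print(n,[(np.round(r['uv'],1).tolist(),round(r['p'],2),atz(f,r['uv'],z)[:2].round(4).tolist()) for r in eyes.pinpoint(n,'wrist')[:3]])
E
```

```text
[ 0.47583852 -0.25797701  0.18984348] [-6.34551904e-01 -1.20642173e-01  1.85197075e+00  4.58635029e-04
  1.40776071e+00 -7.53800534e-01]
stand [([309.7, 195.2], 0.97, [0.4688, -0.2731])]
ref_cell [([316.5, 201.9], 0.92, [0.477, -0.2757]), ([511.4, 236.6], 0.51, [0.7061, -0.2908])]
ref_cell_mid [([310.9, 206.4], 0.81, [0.4709, -0.2722])]
cell_a [([337.5, 125.8], 0.89, [0.4888, -0.1925]), ([297.5, 267.6], 0.87, [0.4641, -0.359])]
shutter_grip []
```

View pics/w6.png

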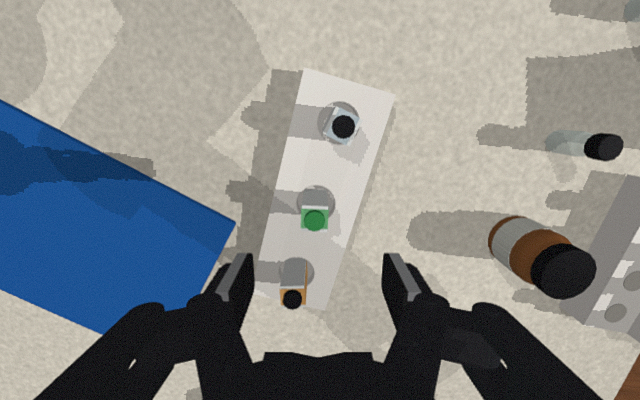

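```bash
python3 - <<'E'
import cv2
im=cv2.imread('pics/w6.png')[180:250,270:360];cv2.imwrite('pics/w6b.png',cv2.resize(im,None,fx=8,fy=8,interpolation=cv2.INTER_CUBIC))
E
```

```text
(no output)
```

View pics/w6b.png

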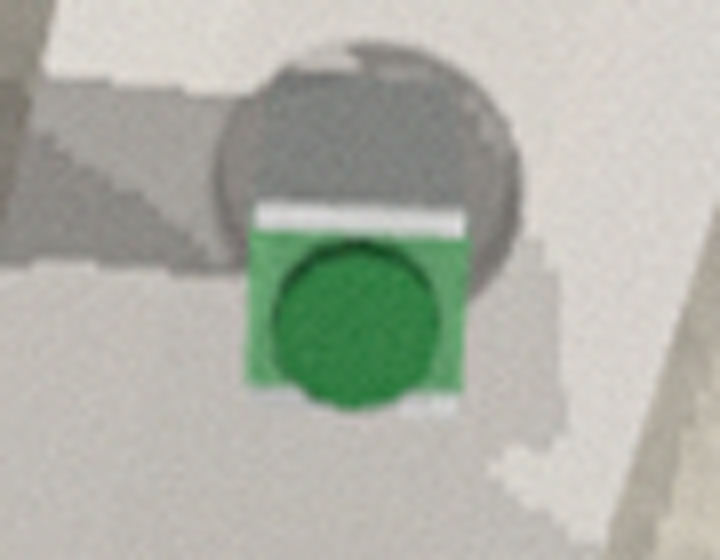

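```bash
python3 - <<'E'
from h import *
f=np.load('w6.npy',allow_pickle=True).item()
z=lambda x,y:(270+x/8-.44,180+y/8-.44)
c=[z(251,235),z(468,238),z(462,392),z(247,386)]
for zz in (.075,):
    w=np.array([atz(f,u,zz)[:2] for u in c]);print(w.round(4).tolist(),w.mean(0))
    for i in range(4):
        d=w[(i+1)%4]-w[i];print(np.linalg.norm(d)*1000,np.degrees(np.arctan2(d[1],d[0])))
cap=atz(f,z(357,325),.083);print('cap',cap)
cc=cap[:2]
a=np.radians(5.5);ux=np.array([np.cos(a),np.sin(a)]);uy=np.array([-ux[1],ux[0]])
for zz in (.015,.03,.075):
    P=[np.r_[cc+ux*sx*.0125+uy*sy*.0125,zz] for sx,sy in((-1,1),(1,1),(1,-1),(-1,-1))]
    print(zz,((proj(f,P)-[270-.44,180-.44])*8).round(0).tolist())
E
```

```text
[[0.4617, -0.2662], [0.486, -0.2637], [0.4877, -0.2822], [0.4631, -0.2844]] [ 0.47465367 -0.27414578]
24.437500083474646 5.908683412225598
18.618440443607163 -84.71639375654614
24.714310875056015 -174.98658528478862
18.237414221606908 94.41022116199649
cap [ 0.47453262 -0.27261957  0.083     ]
0.015 [[270.0, 65.0], [454.0, 69.0], [449.0, 244.0], [269.0, 240.0]]
0.03 [[266.0, 93.0], [458.0, 97.0], [452.0, 279.0], [264.0, 275.0]]
0.075 [[248.0, 193.0], [471.0, 198.0], [464.0, 405.0], [247.0, 401.0]]
```

Emit:
step_arm([
  [-0.003,-0.03,-0.02,0,0,-0.1,105],
  [-0.003,-0.03,-0.02,0,0,-0.2,105],
  [-0.003,-0.03,-0.02,0,0,-0.3,105],
  [-0.003,-0.03,-0.02,0,0,-0.4,105],
  [-0.003,-0.03,-0.02,0,0,-0.5,105],
  [-0.003,-0.03,-0.02,0,0,-0.6,105],
])

```text
time: 9.2
tool_pos: [0.4737, -0.2729, 0.1789]
tool_rot: [0.0, 0.924, 0.382, 0.0]
contact_force: [-0.6, -1.2, 0.2]
gripper_width: 0.592
```

Emit:
step_arm([
  [0,0,0,0,0,-0.1,105],
  [0,0,0,0,0,-0.2,105],
  [0,0,0,0,0,-0.3,105],
  [0,0,0,0,0,-0.4,105],
  [0,0,0,0,0,-0.463,105],
  [0,0,0,0,0,-0.463,105],
  [0,0,0,0,0,-0.463,105],
])

```text
time: 9.9
tool_pos: [0.4736, -0.273, 0.1788]
tool_rot: [0.0, 0.999, 0.049, 0.0]
contact_force: [-0.1, 0.0, 0.1]
gripper_width: 0.586
```

```bash
python3 - <<'E'
from h import *
f=grab('wrist');save(f,'w7.png');s=f['state'];print(s['tool_pos'],s['joint_pos'],s['gripper_width']);q=s['tool_rot'];M=R.from_quat([q[1],q[2],q[3],q[0]]).as_matrix();print(M.round(4),np.degrees(np.arctan2(M[1,1],M[0,1])))
np.save('w7.npy',f,allow_pickle=True)
for n,z in [('ref_cell',.015),('ref_cell_mid',.045)]:
        print(n,[(np.round(r['uv'],1).tolist(),round(r['p'],2),atz(f,r['uv'],z)[:2].round(4).tolist()) for r in eyes.pinpoint(n,'wrist')[:3]])
im=cv2.imread('pics/w7.png')[180:310,220:420];cv2.imwrite('pics/w7b.png',cv2.resize(im,None,fx=4,fy=4,interpolation=cv2.INTER_CUBIC))
E
```

```text
[ 0.47364184 -0.27296396  0.17875056] [-6.58976126e-01 -9.65687715e-02  1.84877015e+00  1.41428619e-05
  1.38905303e+00  8.14521587e-01] 0.5861351390751223
[[ 9.953e-01  9.710e-02  3.000e-04]
 [ 9.710e-02 -9.953e-01 -2.000e-04]
 [ 3.000e-04  2.000e-04 -1.000e+00]] -84.42534801153855
ref_cell [([321.5, 188.2], 0.78, [0.4743, -0.2766])]
ref_cell_mid [([317.1, 180.9], 0.63, [0.4882, -0.2706]), ([314.2, 196.0], 0.61, [0.4733, -0.2693])]
```

View pics/w7.png

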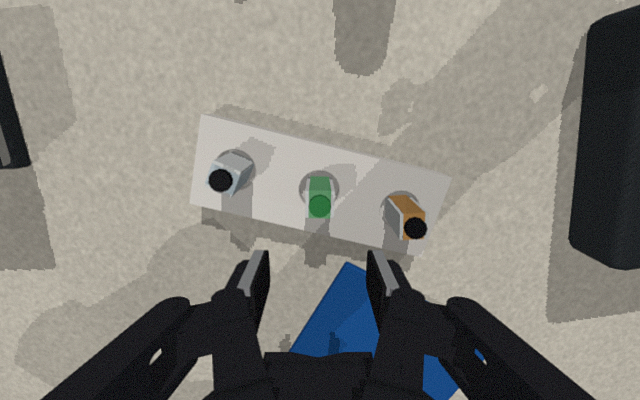

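View pics/w7b.png

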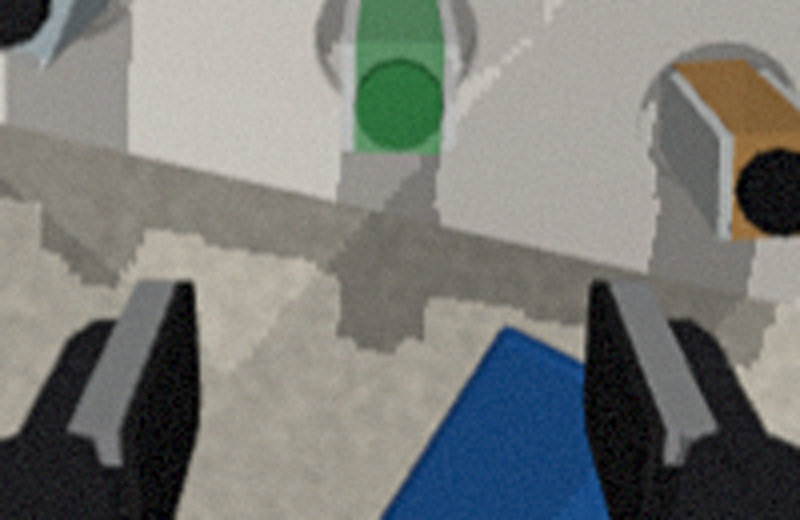

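```bash
python3 - <<'E'
from h import *
f=np.load('w7.npy',allow_pickle=True).item()
z=lambda x,y:(220+x/4-.4,180+y/4-.4)
w=np.array([atz(f,z(*u),.075)[:2] for u in [(342,42),(460,42),(457,154),(342,152)]]);print(w,w.mean(0),np.diff(w,axis=0)*1000)
print(atz(f,z(400,104),.083))
E
```

```text
[[ 0.48583178 -0.26068069]
 [ 0.4882416  -0.28548971]
 [ 0.46326967 -0.28768285]
 [ 0.46131393 -0.26276167]] [ 0.47466424 -0.27415373] [[  2.4098265  -24.80902213]
 [-24.97193807  -2.1931402 ]
 [ -1.95573228  24.92117983]]
[ 0.47581978 -0.27392967  0.083     ]
```

Emit:
step_arm([
  [0.002,-0.002,-0.07,0,0,0,105],
  [0.002,-0.002,-0.14,0,0,0,105],
  [0.002,-0.002,-0.2,0,0,0,105],
  [0.002,-0.002,-0.25,0,0,0,105],
  [0.002,-0.002,-0.284,0,0,0,105],
  [0.002,-0.002,-0.284,0,0,0,105],
  [0.002,-0.002,-0.284,0,0,0,105],
])

```text
time: 10.75
tool_pos: [0.4746, -0.2742, 0.0368]
tool_rot: [-0.0, 0.999, 0.048, -0.0]
contact_force: [0.8, -0.3, -0.2]
gripper_width: 0.584
```

```bash
python3 - <<'E'
from h import *
f=grab('wrist');save(f,'w8.png');s=f['state'];print(s['tool_pos'],s['contact_force'])
E
```

```text
[ 0.47459226 -0.27424669  0.0368135 ] [ 0.77977386 -0.26895615 -0.24173867]
```

View pics/w8.png

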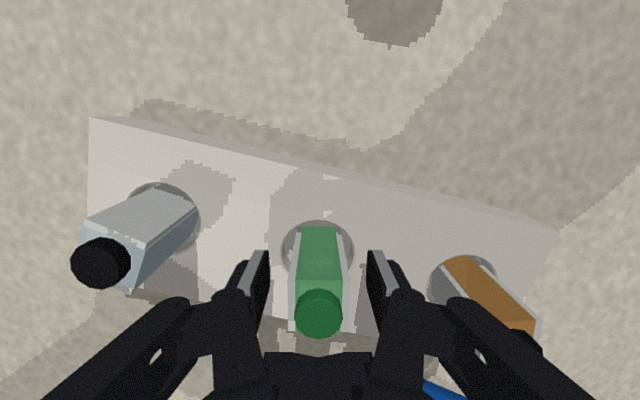

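Emit:
step_arm([
  [0,0,0,0,0,0,140],
  [0,0,0,0,0,0,170],
  [0,0,0,0,0,0,255],
  [0,0,0,0,0,0,255],
  [0,0,0,0,0,0,255],
  [0,0,0,0,0,0,255],
  [0,0,0,0,0,0,255],
])

```text
time: 11.5
tool_pos: [0.4754, -0.2749, 0.038]
tool_rot: [0.001, 0.999, 0.047, 0.001]
contact_force: [-0.7, 0.2, 4.9]
gripper_width: 0.289
```

Emit:
step_arm([
  [0,0,0.02,0,0,0,255],
  [0,0,0.06,0,0,0,255],
  [0,0,0.12,0,0,0,255],
  [0,0,0.2,0,0,0,255],
  [0,0,0.28,0,0,0,255],
  [0,0,0.36,0,0,0,255],
  [0,0,0.38,0,0,0,255],
  [0,0,0.38,0,0,0,255],
])

```text
time: 12.3
tool_pos: [0.4752, -0.2747, 0.2289]
tool_rot: [0.001, 0.999, 0.047, 0.002]
contact_force: [0.1, 0.4, -0.9]
gripper_width: 0.288
```

```bash
python3 - <<'E'
from h import *
f=grab('wrist');save(f,'w9.png');s=f['state'];print(s['tool_pos'],s['contact_force'],s['gripper_width'],s['joint_pos'])
np.save('w9.npy',f,allow_pickle=True)
E
```

```text
[ 0.4751844  -0.27472987  0.22885715] [ 0.10262483  0.35736492 -0.92383584] 0.28848101029962436 [-6.59801735e-01 -1.30646264e-01  1.79525480e+00  4.59018100e-06
  1.47289133e+00  8.16153333e-01]
```

View pics/w9.png

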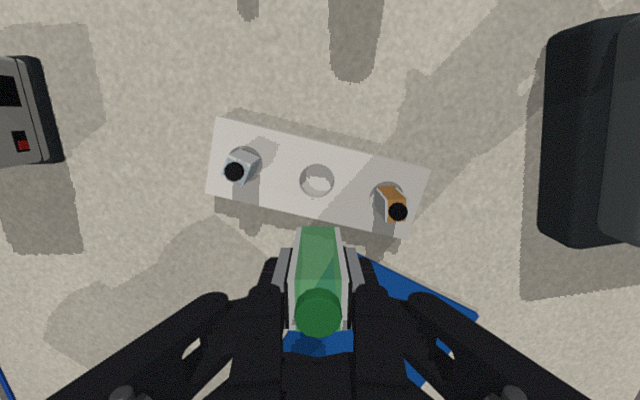

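Emit:
step_arm([
  [0.007,0.09,0.02,0,0,0.09,255],
  [0.014,0.18,0.04,0,0,0.18,255],
  [0.021,0.27,0.06,0,0,0.27,255],
  [0.028,0.36,0.06,0,0,0.36,255],
  [0.035,0.45,0.06,0,0,0.45,255],
  [0.042,0.54,0.06,0,0,0.54,255],
  [0.049,0.63,0.06,0,0,0.63,255],
  [0.056,0.72,0.06,0,0,0.72,255],
  [0.06,0.78,0.06,0,0,0.8,255],
  [0.06,0.78,0.06,0,0,0.8,255],
])

```text
time: 13.35
tool_pos: [0.5027, 0.1188, 0.2528]
tool_rot: [-0.002, 0.796, 0.606, -0.002]
contact_force: [0.6, -0.4, -1.9]
gripper_width: 0.286
```

Emit:
step_arm([
  [0.003,0.08,0,0,0,0.09,255],
  [0.006,0.16,0,0,0,0.18,255],
  [0.006,0.174,0,0,0,0.263,255],
  [0.006,0.174,0,0,0,0.263,255],
  [0.006,0.174,0,0,0,0.263,255],
])

```text
time: 13.85
tool_pos: [0.5068, 0.2018, 0.2545]
tool_rot: [-0.001, 0.665, 0.747, -0.002]
contact_force: [0.2, -0.2, -0.9]
gripper_width: 0.283
```

```bash
python3 - <<'E'
from h import *
f=grab('wrist');save(f,'w10.png');s=f['state'];print(s['tool_pos'],s['contact_force'],s['gripper_width'],s['joint_pos'])
q=s['tool_rot'];M=R.from_quat([q[1],q[2],q[3],q[0]]).as_matrix();print(M.round(4),np.degrees(np.arctan2(M[1,1],M[0,1])))
np.save('w10.npy',f,allow_pickle=True)
for n,z in [('meter',0),('light_path',.075),('shutter_grip',.139)]:
        print(n,[(np.round(r['uv'],1).tolist(),round(r['p'],2),atz(f,r['uv'],z)[:2].round(4).tolist()) for r in eyes.pinpoint(n,'wrist')[:3]])
E
```

```text
[0.50679104 0.2017763  0.25448981] [ 0.20123487 -0.1864253  -0.87118004] 0.28276505332618207 [ 2.42768199e-01 -1.48276311e-01  1.76852747e+00 -6.02867946e-04
  1.52490024e+00  1.28007521e-01]
[[-0.1145  0.9934 -0.0033]
 [ 0.9934  0.1145 -0.0014]
 [-0.0011 -0.0035 -1.    ]] 6.57684468848671
meter [([319.9, 184.6], 0.8, [0.5109, 0.1853])]
light_path [([319.4, 186.0], 0.68, [0.5081, 0.2011])]
shutter_grip []
```

View pics/w10.png

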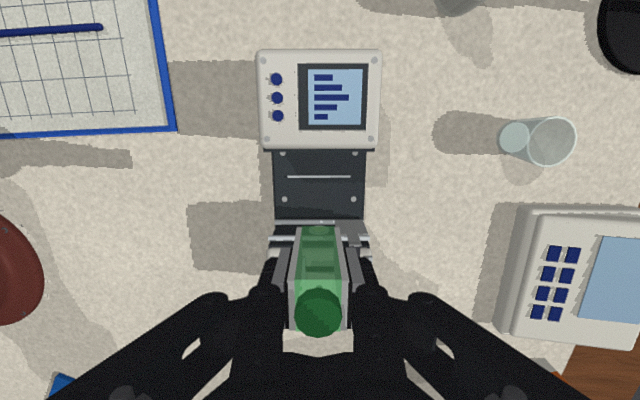

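```bash
python3 - <<'E'
import cv2
im=cv2.imread('pics/w10.png')[130:230,250:390];cv2.imwrite('pics/w10b.png',cv2.resize(im,None,fx=5.5,fy=5.5,interpolation=cv2.INTER_CUBIC))
im=cv2.imread('pics/w10.png')[215:345,250:390];cv2.imwrite('pics/w10c.png',cv2.resize(im,None,fx=4.5,fy=4.5,interpolation=cv2.INTER_CUBIC))
E
```

```text
(no output)
```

View pics/w10b.png

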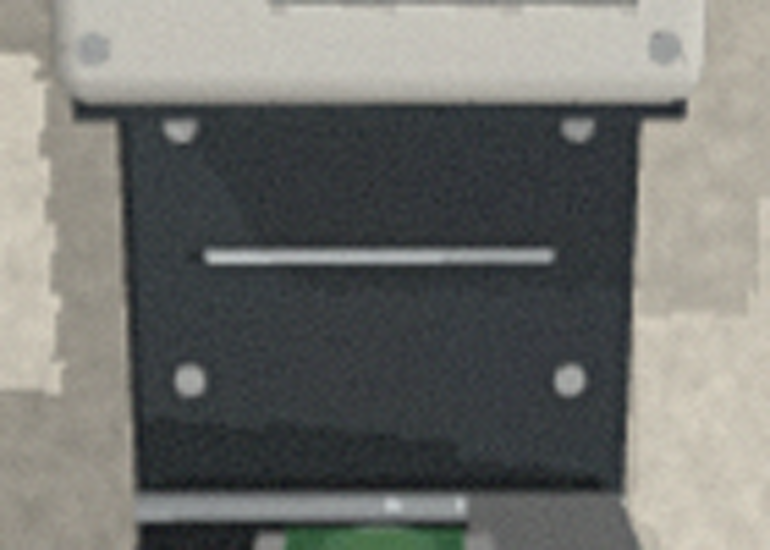

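View pics/w10c.png

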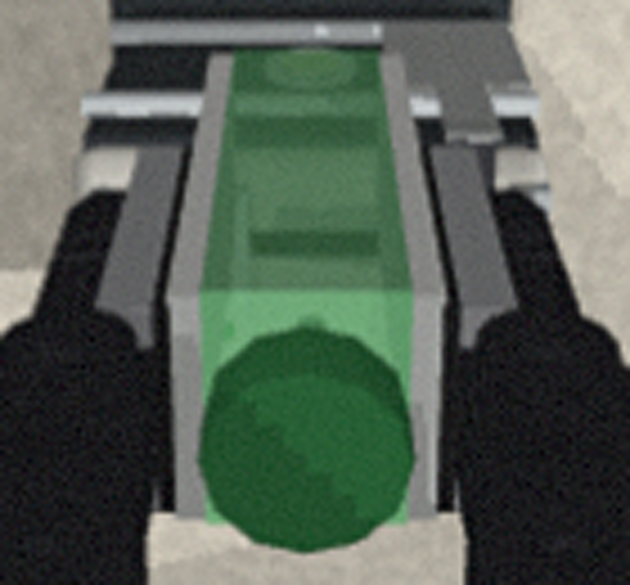

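```bash
python3 - <<'E'
from h import *
import fit
f=np.load('w10.npy',allow_pickle=True).item()
z=lambda x,y:(250+x/5.5-.41,130+y/5.5-.41)
def show(n,u,zz):
    w=atz(f,z(*u),zz)[:2];print(n,w.round(4),((w-fit.t)@fit.Rz*1000).round(1));return w
a=show('lineL',(205,257),.02);b=show('lineR',(553,257),.02);d=b-a;print('yaw',np.degrees(np.arctan2(d[1],d[0])),(a+b)/2)
a=show('sL',(190,380),.02);b=show('sR',(569,380),.02);d=b-a;print('yaw',np.degrees(np.arctan2(d[1],d[0])),(a+b)/2)
c=show('sUL',(180,124),.02);e=show('sUR',(578,124),.02)
m1=(a+b)/2;m2=(c+e)/2;d=m2-m1;print('yaw y',np.degrees(np.arctan2(d[1],d[0]))-90)
for n,u in [('scL',(93,49)),('scR',(664,47)),('frontL',(75,103)),('frontR',(695,103))]: show(n,u,.12)
print('base edges');show('L',(128,380),.02);show('R',(629,380),.02)
# cell model
z2=lambda p:(np.array(p)-[250-.39,215-.39])*4.5
s=f['state'];q=s['tool_rot'];M=R.from_quat([q[1],q[2],q[3],q[0]]).as_matrix()
for zz in (.023,-.037):
    P=[s['tool_pos']+M@np.array([sx*.0125,sy*.0125,zz]) for sx,sy in((1,-1),(1,1),(-1,1),(-1,-1))]
    print(zz,z2(proj(f,P)).round(0).tolist())
E
```

```text
lineL [0.4671 0.1959] [-42.3   8.7]
lineR [0.5473 0.2051] [38.5  8.1]
yaw 6.581104539457823 [0.50721226 0.2005088 ]
sL [0.466  0.1659] [-46.9 -21. ]
sR [0.5555 0.1762] [ 43.1 -21.6]
yaw 6.588920557641734 [0.51074425 0.17103264]
sUL [0.4589 0.2258] [-46.8  39.4]
sUR [0.5485 0.2361] [43.5 38.8]
yaw y 6.719497665113934
scL [0.454  0.2502] [-48.7  64.1]
scR [0.5473 0.2612] [45.2 63.8]
frontL [0.4516 0.241 ] [-52.1  55.4]
frontR [0.5539 0.2528] [50.8 54.7]
base edges
L [0.4514 0.1642] [-61.7 -20.9]
R [0.5696 0.1778] [ 57.3 -21.6]
0.023 [[213.0, 52.0], [404.0, 52.0], [400.0, 223.0], [217.0, 223.0]]
-0.037 [[170.0, 296.0], [452.0, 295.0], [443.0, 528.0], [179.0, 528.0]]
```

Emit:
step_arm([
  [0.001,-0.001,-0.06,0,0,0.002,255],
  [0.001,-0.001,-0.12,0,0,0.002,255],
  [0.001,-0.001,-0.18,0,0,0.002,255],
  [0.001,-0.001,-0.21,0,0,0.002,255],
  [0.001,-0.001,-0.21,0,0,0.002,255],
])

```text
time: 14.55
tool_pos: [0.5063, 0.2014, 0.1488]
tool_rot: [-0.002, 0.663, 0.748, -0.002]
contact_force: [0.2, -0.2, -0.5]
gripper_width: 0.284
```

Emit:
step_arm([
  [0,0,-0.04,0,0,0,255],
  [0,0,-0.08,0,0,0,255],
  [0,0,-0.12,0,0,0,255],
  [0,0,-0.15,0,0,0,255],
  [0,0,-0.163,0,0,0,255],
  [0,0,-0.163,0,0,0,255],
  [0,0,-0.163,0,0,0,255],
])

```text
time: 15.25
tool_pos: [0.5089, 0.2025, 0.0713]
tool_rot: [0.001, 0.663, 0.749, 0.001]
contact_force: [0.3, 0.2, -1.6]
gripper_width: 0.284
```

```bash
python3 - <<'E'
from h import *
f=grab('wrist');save(f,'w11.png');s=f['state'];print(s['tool_pos'],s['contact_force'],s['gripper_width'],s['joint_pos'])
q=s['tool_rot'];M=R.from_quat([q[1],q[2],q[3],q[0]]).as_matrix();print(M.round(4),np.degrees(np.arctan2(M[1,1],M[0,1])))
np.save('w11.npy',f,allow_pickle=True)
for n in ['ref_cell_mid','ref_cell','light_path']:
    print('wrist',n,eyes.pinpoint(n,'wrist')[:2])
for c in ['scene','top']:
  g=grab(c);np.save(c+'11.npy',g,allow_pickle=True)
  im=np.array(g['pixels']);im=im[140:290,310:510] if c=='scene' else im[190:270,200:340]
  cv2.imwrite(f'pics/{c}11.png',cv2.resize(cv2.cvtColor(im,cv2.COLOR_RGB2BGR),None,fx=4,fy=4,interpolation=cv2.INTER_CUBIC))
  for n,z in [('ref_cell_mid',.075),('light_path',.075),('shutter_grip',.139)]:
    print(c,n,[(np.round(r['uv'],1).tolist(),round(r['p'],2),atz(g,r['uv'],z)[:2].round(4).tolist()) for r in eyes.pinpoint(n,c)[:3]])
E
```

```text
[0.50885777 0.20249782 0.07128222] [ 0.33041166  0.24104536 -1.5650729 ] 0.28367958504830865 [ 2.42839868e-01  2.40569122e-02  1.92372321e+00 -1.41390588e-05
  1.19195313e+00  1.21443303e-01]
[[-1.211e-01  9.926e-01  1.800e-03]
 [ 9.926e-01  1.211e-01  4.000e-04]
 [ 2.000e-04  1.800e-03 -1.000e+00]] 6.955798489716712
wrist ref_cell_mid [{'uv': [315.1, 268.5], 'p': 0.77}]
wrist ref_cell [{'uv': [320.7, 245.4], 'p': 0.68}]
wrist light_path []
scene ref_cell_mid [([401.5, 214.1], 0.4, [0.5014, 0.1943]), ([399.8, 217.6], 0.19, [0.5113, 0.1972])]
scene light_path [([401.4, 215.8], 0.55, [0.505, 0.197])]
scene shutter_grip [([293.3, 136.1], 0.59, [0.5455, -0.114]), ([368.6, 195.3], 0.53, [0.5469, 0.1257])]
top ref_cell_mid []
top light_path [([260.1, 236.0], 0.64, [0.5099, 0.2129]), ([270.4, 238.2], 0.43, [0.5038, 0.1846])]
top shutter_grip [([290.1, 220.0], 0.44, [0.5496, 0.1253])]
```

View pics/w11.png

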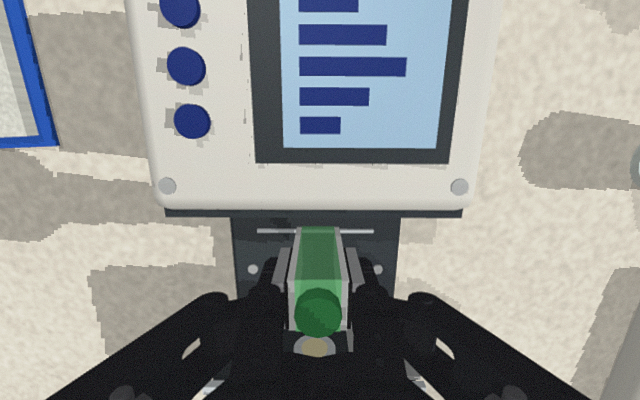

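View pics/scene11.png

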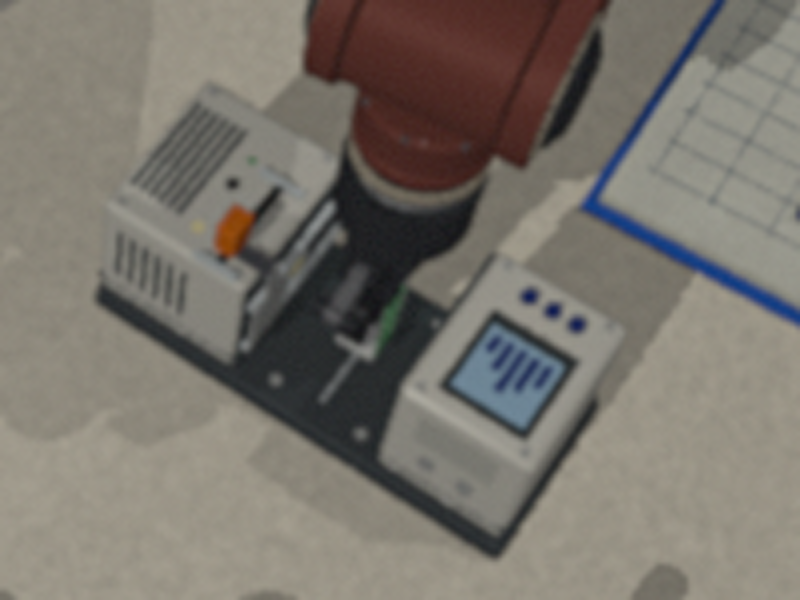

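View pics/top11.png

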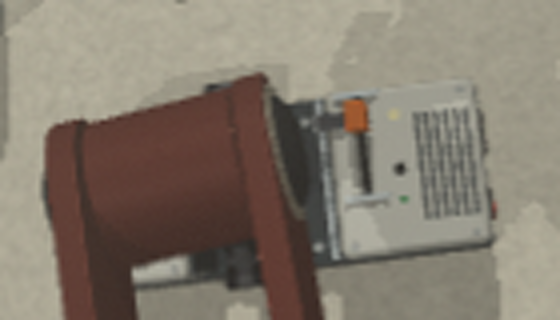

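```bash
python3 - <<'E'
from h import *
im=cv2.imread('pics/w11.png')[215:365,240:400];cv2.imwrite('pics/w11b.png',cv2.resize(im,None,fx=4,fy=4,interpolation=cv2.INTER_CUBIC))
for i in range(4):
    f=grab('wrist');s=f['state'];print(s['time'],s['tool_pos'].round(4),s['joint_pos'].round(4))
E
```

```text
15.85 [0.5079 0.2023 0.0701] [0.2429 0.0247 1.9253 0.     1.1916 0.1214]
15.9 [0.5079 0.2023 0.0701] [ 0.2429  0.0248  1.9253 -0.      1.1916  0.1214]
15.95 [0.5079 0.2023 0.07  ] [0.2429 0.0248 1.9253 0.     1.1916 0.1214]
16.0 [0.5079 0.2023 0.07  ] [0.2429 0.0249 1.9253 0.     1.1916 0.1214]
```

View pics/w11b.png

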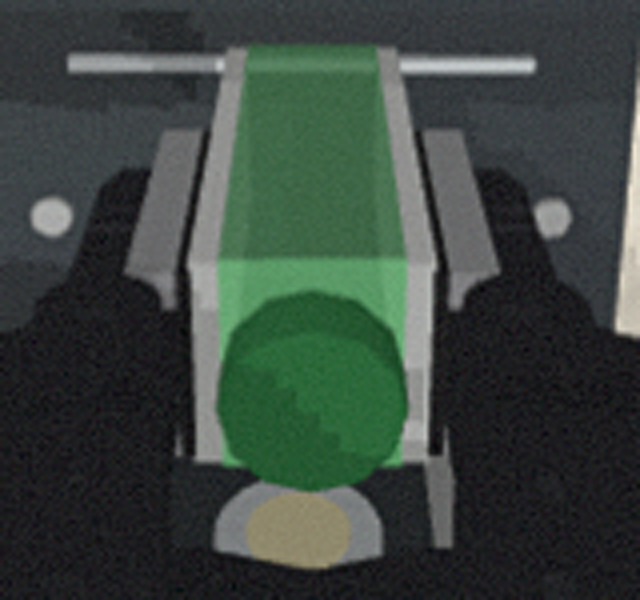

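```bash
cat > an.py <<'E'
from h import *
f=np.load('w11.npy',allow_pickle=True).item();s=f['state'];q=s['tool_rot'];M=R.from_quat([q[1],q[2],q[3],q[0]]).as_matrix()
z=lambda x,y:(240+x/4-.37,215+y/4-.37)
def tool(u,zz): return ((atz(f,z(*u),zz)-s['tool_pos'])@M*1000).round(1)
for n,u,zz in [('lineL',(68,63),.02),('lineR',(535,66),.02),('sL',(51,217),.02),('sR',(553,217),.02),('portL',(213,535),.075),('portR',(384,535),.075),('glowL',(245,532),.075),('glowR',(352,532),.075),
 ('cbL',(222,47),.047),('cbR',(399,47),.047),('ctL',(188,260),.107),('ctR',(437,260),.107),('cap',(313,400),.115)]: print(n,tool(u,zz))
E
python3 an.py
```

```text
lineL [ -1.5 -42.6  51.2]
lineR [-2.2 38.5 51.4]
sL [-31.5 -47.6  51.2]
sR [-31.7  43.4  51.4]
portL [-51.9 -14.5  -3.8]
portR [-52.    9.9  -3.7]
glowL [-51.4 -10.   -3.7]
glowR [-51.4   5.3  -3.7]
cbL [ 11.9 -13.7  24.3]
cbR [11.8 12.6 24.3]
ctL [ 12.  -12.9 -35.7]
ctR [ 12.   12.2 -35.7]
cap [  1.3  -0.4 -43.7]
```

Emit:
step_arm([
  [-0.001,-0.0025,-0.002,0,0,0,255],
  [-0.001,-0.0025,-0.002,0,0,0,255],
  [-0.001,-0.0025,-0.002,0,0,0,255],
  [-0.001,-0.0025,-0.002,0,0,0,255],
  [-0.001,-0.0025,-0.002,0,0,0,255],
  [-0.001,-0.0025,-0.002,0,0,0,255],
  [-0.001,-0.0025,-0.002,0,0,0,255],
  [-0.001,-0.0025,-0.002,0,0,0,255],
  [-0.001,-0.0025,-0.002,0,0,0,255],
  [-0.001,-0.0025,-0.002,0,0,0,255],
])

```text
time: 17.05
tool_pos: [0.5075, 0.2011, 0.0691]
tool_rot: [-0.0, 0.663, 0.749, -0.0]
contact_force: [0.3, -0.7, -1.5]
gripper_width: 0.286
```

```bash
python3 - <<'E'
from h import *
f=grab('wrist');save(f,'w12.png');np.save('w12.npy',f,allow_pickle=True)
s=monitor.state();print(s['time'],s['tool_pos'].round(4),s['contact_force'],s['tool_rot'].round(4),s['gripper_width'])
im=cv2.imread('pics/w12.png')[215:365,240:400];cv2.imwrite('pics/w12b.png',cv2.resize(im,None,fx=4,fy=4,interpolation=cv2.INTER_CUBIC))
E
```

```text
17.1 [0.5074 0.2011 0.0691] [-0.45314763 -0.42078242  0.18419745] [-0.      0.6629  0.7487 -0.    ] 0.2860901575495301
```

View pics/w12b.png

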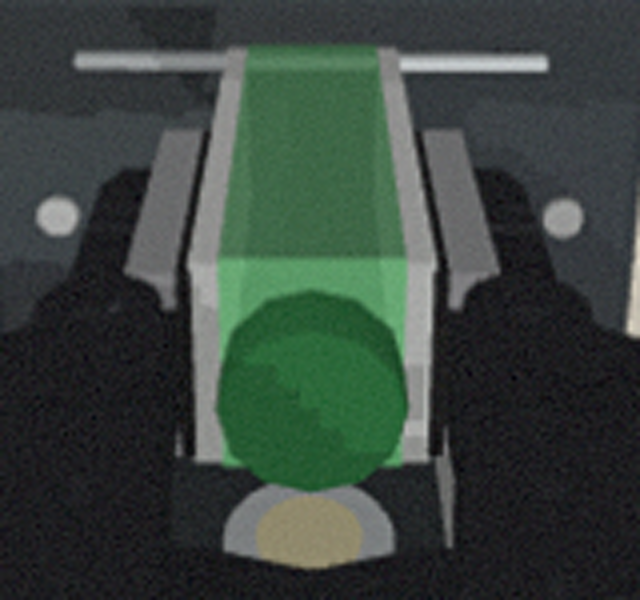

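```bash
python3 -c "
from h import *
print(manip.job_done());print(monitor.state()['tool_pos'])"
```

```text
the job is handed in; nothing more can be done
None
the job is handed in; nothing more can be done
```

I opened the shutter, put the reference cell in the light path and handed the job in at about 17 s, still holding the cell. No verdict is reported.

- **Shutter:** I pushed the orange grip away from the robot with closed fingers until it stopped moving at about 15 N. The wrist view showed it at the end stop with the lamp port clear, and a later look with the cell in place showed it still open.
- **Cell:** I gripped the green-capped cell by its frosted faces; the opening read about 24.5 mm for a 25 mm cell. The last wrist picture shows it upright, with its centre within about 1 mm of the port and base-line centres. Force on the tool was under 2 N, with no sign of touching the meter. The other two cells were still in their wells when I lifted it out.
- **Squareness:** The tool is turned 6.95°. Different measurements put the meter at 6.6–6.95°, so the clear faces are square to the light within about half a degree.
- **Height:** This is the least certain value. The cell's middle should be at 75–76 mm, but image estimates scattered by 1–2 mm.
- **Disagreements:** The networks' light-path points from the scene and top cameras were about 5–12 mm off from the wrist view. I used the port, base screws and base line in the wrist view instead.

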